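Ready the contact grill: thermostat to 4, lid held at the loading mark

ROBOT

A 6-joint arm with a two-finger parallel gripper is mounted at the origin on the work surface. World frame = base frame: x ahead of the robot, y to its left, z up, the work surface at z = 0. Lengths are in m, angles in degrees, forces in N, time in s.
With the tool pointing down it reaches from about 0.35 to 0.875 m from the base axis. Payload 4.2 kg.
Tool frame: the origin (TCP) lies on the centre line of the jaws, within the pads' length; the fingertips stand 19 mm ahead of it and the grasp point (between the pads) is the TCP; z points along the fingers, y is the line along which they close (so a half turn about z gives the same grasp; the last joint's range is limited). The gripper opens to 87 mm and grips with 3 to 60 N. Pads are 19 mm wide; open, the fingers measure 117 mm over their backs; the gripper's body (75 mm by 190 mm) begins 51 mm behind the grasp point.
Start: joints at [85.119, 22.042, 0.453, 0, -68.411, -14.817], TCP at [0.211, 0.588, 0.242] pointing down, gripper open.
Joint ranges: [-179.83, 179.83], [-69.29, 118.12], [-61.27, 80.66], [-181.25, 117.63], [-171.15, -9.14], [-177.46, 177.46]. Speed limits (degrees/s): [159.86, 159.86, 180, 180, 180, 180].

INTERFACE

Orientations are given as a 3x3 rotation matrix whose columns are the frame's x, y, z axes.
In Python, from station import sense, capture, finish_job, search_frame, masks_of gives the robot as it stands.
- The arm moves only by the tool drive_tool, never from a script. Its argument "rows" is a list of rows, each a list of 7 numbers: the opening in per cent of the stroke, from 0 (shut) to 100 (fully open), then the shift along the world's x, y, z in mm, then the turn, a rotation vector about the world's x, y, z in rad. In form: [[fingers, dx, dy, dz, wx, wy, wz], ...]. A call has 1 to 5 rows; each row shifts and turns the commanded pose from where the row before left it; what a row does not reach is not made up. A row lasts 1/12 s, in which the tool goes at most 41.7 mm and 7.16 degrees, less where a joint would pass 70% of its speed; a pose out of reach is approached as far as the arm can. A call is refused whole if a number of a shift passes 41.7 or a number of a turn 0.125, either way. A call with a gripper value outside its range is refused whole. The fingers move at their own pace and stop on an object; the grip force is fixed at half the most. Time passes only in rows, so rows that do not move let the fingers close. It gives the time, the measured TCP pose, the force, the opening and the grip force at its end, in the units of the state.
- sense(): the state, without advancing time (a new reading comes with each control period).
- capture(name): name is "scene" or "top"; returns a dict with "frame" (480x640x3 uint8, red, green, blue), "z_map" (480x640 float32, m along the optical axis (not along the pixel's ray), 0 where there is no reading), "fx", "fy", "cx", "cy" (pixels), "distortion" ([k1, k2, p1, p2, k3] as OpenCV has them; the pictures are not rectified), "R" (3x3) and "t" (3): a world point X has camera coordinates R X + t. Camera axes: x right, y down, z forward; pixel columns grow to the right and rows downward; lengths in m; the calibration is good to about 2 mm. A picture is of the moment at which its call begins.
- finish_job(): hands the job in; it is judged then, once.
Trained networks look in a picture, given as the dict that the camera call returned (one of the last four; its "shot" number tells which), for a name from the list of things; names that differ only in an ending like _2 or _b are one class to them, and where a whole thing is asked for, a point or a joint stands for the part that bears it (a point fixed in the world has none). Each returns a list of dicts, best first, with "p" (0 to 1); they miss things now and then, are a little off and sometimes report something else, mostly with a low value. They report only what shows in the picture. A call takes as long as a camera call.
- search_frame(label, picture): "xy" ([column, row] in pixels, amid what is visible of it).
- masks_of(label, picture): "region" (480x640 bool, what is visible of it) and "xy" ([column, row] in pixels, amid what is visible of it).
The state is a dict: "time_s": time; "joints": joint angles; "joint_velocities": joint speeds; "effort": joint torques, N m; "tcp_pos": TCP position; "ee_rot": TCP orientation; "wrist_force": force on the tool from outside, world axes, zero at the start; "moment": the same for the moment, N m; "gripper_width": opening from 0.0 (shut) to 1.0 (fully open); "gripper_force": force on a finger pad.
Only numpy, scipy, OpenCV 4.12 (cv2) and the standard library are available. Lean on these libraries where they do the work, as an engineer would, in place of code of your own. Each camera call takes 0.05 s, during which the arm holds its last target. There are 200 camera calls.

TASK

Get the contact grill ready for loading: turn the thermostat sleeve to 4 and let go of it, then lift the lid by its handle until the rib on the lid's hinge hub lines up with the rib on the index ring beside it. The lid does not stay up by itself, so finish while still holding it steady there, so that I can lay the sandwiches in with both hands; never let it fall, and leave the index ring as it is set and the things around the grill where they stand.

Things in the scene. Friction and masses are not known exactly. Their poses are not given: they have to be found in the camera images.
- grill: table-top contact grill, fixed to the counter, black base with an aluminium lid; its front (lid handle) is at its own -x side and its hinge at its +x side. Origin: centre of the underside of the base, on the counter. Its z is up. Base: x -115 to +150, y -150 to +150, 63 high with its ribbed plate; control console on the -y side: x -115 to +85, y -150 to -284, top at z 53.5. Two hinge barrels 64 in diameter stand at x 145, y +/-146 to 178, top at z 127. All in mm.
- hinge (a point): point on the lid's hinge axis, in the middle of the lid's width, 95 mm above the counter; the axis runs along the grill's y. Axes as the grill's.
- lid (a joint): angle of the lid in rad: 0 shut (level), grows as the front edge rises, at most 1.6. No spring, no friction to speak of: let go, it falls shut. The lid (about 0.85 kg with its handle) is a slab 280 wide, 44 thick (top at z 117 when shut) reaching from 30 to 240 mm in front of the hinge axis.
- handle (a point): middle of the lid's handle: a straight round black bar, 18 mm in diameter, 150 mm long, parallel to the grill's y, carried by a 16 mm arm at each end. It is 295 mm in front of the hinge axis and, with the lid shut, level with it, 95 mm above the counter; 46 mm are free between the bar and the lid's front edge, and below it the base's front sill is no higher than 54 mm. The bar turns with the lid about the hinge and may turn between the fingers. Axes as the lid's.
- index (a joint): setting of the index ring: the lid angle (rad) at which the black rib on the lid's left (+y) hinge hub lines up with the rib on the ring. The ring is clipped round the fixed left hinge barrel; it was set beforehand (anywhere from 0.5 to 0.85) and is only looked at.
- mark (a point): outer end of the index ring's rib, 40 mm from the hinge axis at y = +150 mm of the grill, near the top of the barrel. With the index at 0 it would be 35 degrees in front of the top of the barrel; the rib on the lid's hub, at y 122 to 142 mm, stands 35 degrees in front of the top when the lid is shut.
- sleeve (a joint): angle of the thermostat sleeve in rad: 0 at scale mark 0, grows clockwise seen from above, 0.6283 (36 degrees) for each number, so mark 4 is at 2.513; stops at 0 and at 6 (3.770). It clicks into a detent at every number (about 0.04 N m to turn). Each number has a tick on the console with that many raised dots. The pointer shows to the hinge side (the grill's +x) at 3, 36 degrees right of that at 4.
- sleeve_top (a point): centre of the top face of the thermostat sleeve, on its vertical axis, 89.5 mm above the counter (at x -45, y -215 mm in the grill's frame). The sleeve is a ribbed grey upright cylinder, 42 mm in diameter over its ribs and 34 mm tall, free all round above the console; a black pointer rib runs from the centre of its light top to the rim. The lid's side is 75 mm from its axis.
- mug: white mug, 80 mm in diameter, 90 high, bystander; origin under its centre
- plate: white plate, 190 mm in diameter, bystander; origin under its centre
- bowl: blue bowl, 110 mm in diameter, 50 high, bystander; origin under its centre
- spatula: spatula with a wooden handle and a black blade, 270 mm long, lying flat in front of the grill, bystander
- salt: steel salt shaker, 42 mm in diameter, 80 high, bystander; origin under its centre
- canister: grey tea canister, 76 mm in diameter, 110 high, bystander; origin under its centre

How it is judged (in metres and radians):
On the way, in this order (a step that is already met when the one before it is completed fails the run):
1. the thermostat sleeve stands at 4, let go, the lid still shut (value of joint sleeve between 2.363 and 2.663 rad and contact force between the fingers and sleeve below 0.3 N and value of joint lid below 0.05 rad), for 0.3 s.
2. the lid is held at the index mark by the gripper (angle between the x axis of handle and the x axis of mark, either way round below 0.09 rad and value of joint lid above 0.4 rad and contact force between the fingers and lid above 1.5 N), for 0.3 s.
At the end, for the whole second after the job is handed in: The sleeve rests at mark 4 (within 0.15 rad); the gripper's fingers hold the lid (more than 1.5 N) at the angle of the index ring, within 0.09 rad (5 degrees), moving slower than 0.15 rad/s, through the last second (all of step 2 and value of joint sleeve between 2.363 and 2.663 rad and velocity of joint lid between -0.15 and 0.15 rad/s); the arm keeps its last pose, push and grip.
It fails at once if the index ring was shifted (its mark moved by more than 4 mm) (distance of mark from where it was at the start of the episode above 0.004 m).
It fails at once if the lid was let fall (it closed faster than 1.5 rad/s) (velocity of joint lid below -1.5 rad/s).
It fails at once if a thing around the grill was moved by more than 30 mm (distance of any of mug, plate, bowl, spatula, salt, canister from where it was at the start of the episode above 0.03 m).
It also fails if it takes over 69 s, if anything falls off the work surface, if the arm or the gripper's body presses on something with over 40 N, if the wrist force passes 120 N, or if a joint passes its speed limit or range.

## Working session

There is one attempt and no reset: what is moved stays moved. The work goes in short steps, Python scripts to look and compute and a tool call to move; the robot and the scene stay as the last step left them, time stands still between calls to the robot, and variables do not carry over. Pictures are saved under pics/ and viewed, at most 10 in all, crops included, and the job is handed in when it is done.

Besides the shell and the picture viewer there is one more tool, called after "Call:" as name(argument=value, ...) on one line, values as JSON. drive_tool: Moves the arm, as the interface text tells. Its arguments: {"type":"object","properties":{"rows":{"type":"array"}},"required":["rows"]}

```bash
mkdir -p pics; ls; cat > h.py <<'E'
import numpy as np, cv2
from station import *
def K(c): return np.array([[c["fx"],0,c["cx"]],[0,c["fy"],c["cy"]],[0,0,1.]])
def w(c,uv,z):
    "world points of pixels uv (N,2) at optical depths z"
    n=cv2.undistortPoints(np.float64(uv).reshape(-1,1,2),K(c),np.float64(c["distortion"])).reshape(-1,2)
    p=np.c_[n,np.ones(len(n))]*np.reshape(z,(-1,1))
    return (p-np.ravel(c["t"]))@np.array(c["R"])
def proj(c,X):
    return cv2.projectPoints(np.float64(X).reshape(-1,1,3),cv2.Rodrigues(np.array(c["R"]))[0],np.float64(c["t"]),K(c),np.float64(c["distortion"]))[0].reshape(-1,2)
def save(n,im,s=1): cv2.imwrite("pics/"+n,cv2.resize(im[...,::-1],None,fx=s,fy=s,interpolation=cv2.INTER_CUBIC))
def cloud(c,m):
    v,u=np.nonzero(m&(c["z_map"]>0)); return w(c,np.c_[u,v],c["z_map"][v,u])
E
python3 - <<'E'
from h import *
for n in("scene","top"):
    c=capture(n); save(n+"0.png",c["frame"])
    for l in("grill","handle","lid","sleeve","sleeve_top","index","mug","plate","bowl","spatula","salt","canister"):
        for r in masks_of(l,c)[:2]:
            P=cloud(c,r["region"]); print(n,l,round(r["p"],2),np.round(r["xy"]),r["region"].sum(),np.round(np.median(P,0),3) if len(P) else "",np.round(P.min(0),3) if len(P) else "",np.round(P.max(0),3) if len(P) else "")
s=sense();print(s["tcp_pos"],s["ee_rot"],s["time_s"])
E
```

```text
pics
scene grill 0.9 [332. 278.] 22984 [0.649 0.044 0.108] [ 0.309 -0.223 -0.005] [0.767 0.26  0.139]
scene handle 0.66 [345. 273.] 12821 [0.616 0.07  0.117] [ 0.337 -0.079 -0.001] [0.764 0.221 0.132]
scene lid 0.73 [412. 330.] 277 [0.724 0.238 0.122] [0.682 0.222 0.079] [0.742 0.247 0.139]
scene lid 0.56 [344. 269.] 12860 [0.617 0.069 0.117] [ 0.339 -0.126 -0.005] [0.764 0.221 0.132]
scene sleeve 0.88 [258. 238.] 413 [ 0.559 -0.147  0.083] [ 0.499 -0.181  0.051] [ 0.573 -0.128  0.097]
scene sleeve 0.59 [356. 225.] 518 [0.375 0.037 0.013] [ 0.332 -0.087 -0.003] [0.493 0.187 0.119]
scene sleeve_top 0.73 [257. 238.] 416 [ 0.559 -0.147  0.083] [ 0.525 -0.178  0.051] [ 0.573 -0.128  0.097]
scene index 0.61 [410. 330.] 327 [0.726 0.239 0.121] [0.682 0.224 0.077] [0.742 0.25  0.139]
scene mug 0.95 [459. 304.] 2090 [0.586 0.312 0.054] [ 0.463  0.268 -0.005] [0.617 0.382 0.095]
scene plate 0.82 [488. 260.] 3596 [0.391 0.356 0.01 ] [ 0.305  0.261 -0.002] [0.536 0.446 0.092]
scene bowl 0.93 [209. 204.] 1108 [ 0.441 -0.339  0.031] [ 0.406 -0.379  0.   ] [ 0.569 -0.27   0.114]
scene spatula 0.81
[... 1536 characters left out ...]
9  0.054]
top spatula 0.82 [257. 326.] 1831 [0.373 0.112 0.004] [ 0.333 -0.089 -0.005] [0.401 0.181 0.024]
top salt 0.76 [407. 307.] 397 [ 0.416 -0.213  0.074] [ 0.396 -0.243 -0.001] [ 0.438 -0.2    0.085]
top salt 0.22 [456. 284.] 1988 [ 0.463 -0.334  0.021] [ 0.408 -0.378 -0.003] [ 0.514 -0.269  0.054]
top canister 0.97 [435. 225.] 1370 [ 0.588 -0.263  0.107] [ 0.557 -0.308  0.002] [ 0.629 -0.235  0.115]
top canister 0.2 [297. 223.] 25087 [0.577 0.023 0.115] [ 0.409 -0.231 -0.007] [0.804 0.287 0.137]
[0.21064071 0.58841869 0.24155611] [[ 9.41462904e-01 -3.37116597e-01 -5.76488820e-06]
 [-3.37116597e-01 -9.41462904e-01  1.62575417e-05]
 [-1.09081155e-05 -1.33624329e-05 -1.00000000e+00]] 1.3
```

```bash
python3 - <<'E'
from h import *
c=capture("top")
m=masks_of("lid",c)[0]["region"]
P=cloud(c,m); Q=P[(P[:,2]>.11)&(P[:,2]<.122)]
r=cv2.minAreaRect(np.float32(Q[:,:2]*1000)); print(r)
v,u=np.mgrid[:480,:640]; A=cloud(c,np.ones((480,640),bool))
S=A[(abs(A[:,2]-.0885)<.006)&(np.hypot(A[:,0]-.545,A[:,1]+.149)<.035)]; print("sleeve",S.mean(0),np.ptp(S,0),cv2.minEnclosingCircle(np.float32(S[:,:2]*1000)))
H=A[(abs(A[:,2]-.1)<.012)&(A[:,0]<.46)&(abs(A[:,1]-.06)<.12)]; print("handle",len(H),H.mean(0),H.min(0),H.max(0))
im=c["frame"]
crop=lambda im,u,v,s,k: cv2.resize(im[v-s:v+s,u-s:u+s],(k,k),interpolation=cv2.INTER_CUBIC)
d=capture("scene")["frame"]
a=np.vstack([np.hstack([crop(im,376,245,24,390),crop(im,195,165,30,390)])])
save("crop0.png",a)
save("full0.png",np.hstack([cv2.resize(im,(400,300)),cv2.resize(d,(400,300))]))
E
```

```text
((611.7098999023438, 69.18553924560547), (266.591796875, 282.0057373046875), 5.002799034118652)
sleeve [ 0.54630283 -0.15049762  0.08880839] [0.03829564 0.04346187 0.01164918] ((546.918701171875, -149.46734619140625), 22.639068603515625)
handle 921 [0.42921996 0.05825831 0.10098875] [ 0.40935773 -0.02699866  0.09070623] [0.45966683 0.13911726 0.10723176]
```

View pics/crop0.png

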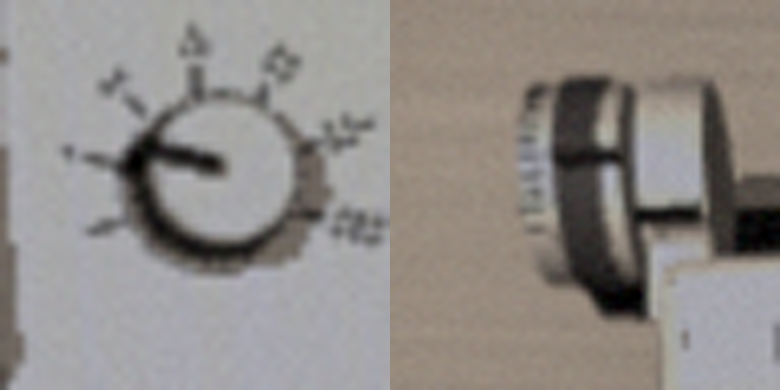

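View pics/scene0.png

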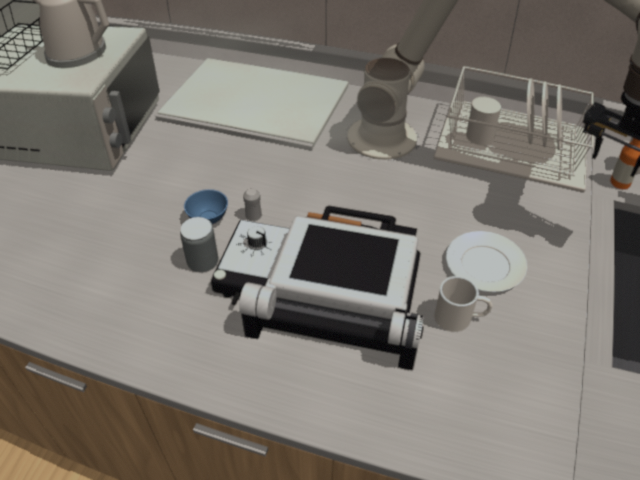

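View pics/top0.png

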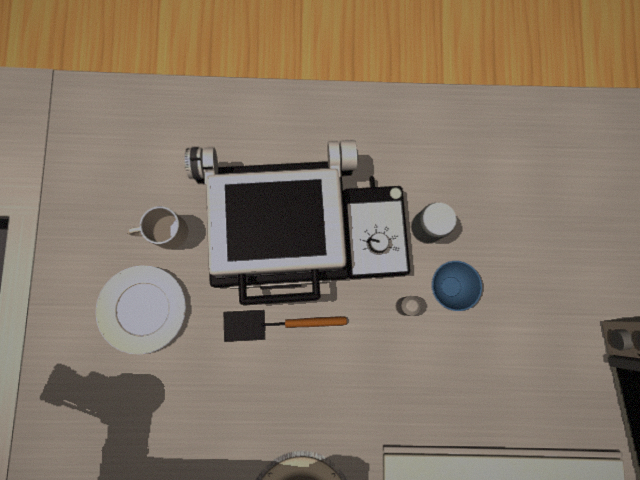

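The lid crop shows the index-ring rib at about px (195.5,159) and the hub rib at (208,168) in the top view. The pointer is at mark 1. The grill is yawed about +5°. Next I refine these numbers.

```bash
cat >> h.py <<'E'
def rz(a): return np.array([[np.cos(a),-np.sin(a),0],[np.sin(a),np.cos(a),0],[0,0,1]])
E
python3 - <<'E'
from h import *
c=capture("top")
A=cloud(c,np.ones((480,640),bool))
Q=A[(abs(A[:,2]-.117)<.004)&(A[:,0]>.46)&(A[:,0]<.72)&(A[:,1]>-.12)&(A[:,1]<.24)]
yaw=np.radians(5)
for _ in range(3):
    G=Q@rz(yaw)  # grill axes
    x0=np.percentile(G[:,0],50)
    # side edges
    bins=np.linspace(x0-.08,x0+.08,17); e=[]
    for a,b in zip(bins,bins[1:]):
        g=G[(G[:,0]>a)&(G[:,0]<b)]; e.append([(a+b)/2,g[:,1].min(),g[:,1].max()])
    e=np.array(e); k=[np.polyfit(e[:,0],e[:,i],1)[0] for i in(1,2)]; 
    print(np.degrees(yaw),k,e[:,1:].mean(0)); yaw+=np.mean(k)
G=Q@rz(yaw); print("lid x",np.percentile(G[:,0],[.5,99.5]))
S=A[(abs(A[:,2]-.0895)<.005)&(np.hypot(A[:,0]-.5465,A[:,1]+.1497)<.03)]
s=np.r_[(np.percentile(S@rz(yaw),2,axis=0)+np.percentile(S@rz(yaw),98,axis=0))[:2]/2]
print("sleeve grill axes",s,"origin from sleeve",s-[-.045,-.215])
yc=e[:,1:].mean()
H=A@rz(yaw); H=H[(abs(H[:,2]-.1)<.012)&(abs(H[:,1]-yc)<.06)&(H[:,0]<s[0]-.07)&(H[:,0]>s[0]-.14)]
print("bar",np.percentile(H[:,0],[2,50,98]),np.percentile(H[:,2],95))
o=np.array([s[0]+.045,yc,0]); print("o",o, rz(yaw)@o)
hz=np.array([.145,0,.095])
for q in(0.,.5,.6,.7,.8):
    a=np.radians(35)-q
    f=lambda r,y: proj(c,(rz(yaw)@(o+hz+[-r*np.sin(a),y,r*np.cos(a)])))[0].round(1)
    print(q,f(.04,.150),f(.04,.158),"hub",f(.036,.132),f(.04,.132))
E
```

```text
5.0 [np.float64(-0.005488601435603021), np.float64(-0.005853545375768161)] [-0.12060495  0.15232522]
4.675071428545333 [np.float64(0.0017349071517536348), np.float64(0.0008718895264553316)] [-0.11743457  0.15562894]
4.749750652400381 [np.float64(-0.0009797956341819154), np.float64(-0.0004311478030930114)] [-0.11803516  0.15486639]
lid x [0.48589616 0.70568049]
sleeve grill axes [ 0.53247011 -0.19430674] origin from sleeve [0.57747011 0.02069326]
bar [0.41878713 0.42695993 0.43589019] 0.10520887708743727
o [0.57747011 0.01841562 0.        ] [0.57400865 0.0657642  0.        ]
0.0 [198.3 168.5] [194.3 168.7] hub [207.5 167.4] [207.2 168. ]
0.5 [197.3 158.7] [193.3 158.9] hub [206.6 158.6] [206.3 158.3]
0.6 [197.2 156.8] [193.2 157. ] hub [206.5 156.9] [206.2 156.3]
0.7 [197.2 154.9] [193.2 155.1] hub [206.5 155.2] [206.1 154.5]
0.8 [197.2 153.1] [193.2 153.3] hub [206.5 153.6] [206.1 152.7]
```

Call:
drive_tool(rows=[[100, 16, -36, 0, 0, 0, 0], [100, 16, -36, 0, 0, 0, 0], [100, 16, -36, 0, 0, 0, 0], [100, 16, -36, 0, 0, 0, 0], [100, 16, -36, 0, 0, 0, 0]])

```text
time_s: 1.92
tcp_pos: [0.291, 0.4067, 0.2417]
ee_rot: [[0.942, -0.336, 0.0], [-0.336, -0.942, 0.0], [0.0, -0.0, -1.0]]
wrist_force: [0.9, -0.1, -0.0]
gripper_width: 0.998
gripper_force: 0.0
```

Call:
drive_tool(rows=[[100, 16, -36, 0, 0, 0, 0], [100, 16, -36, 0, 0, 0, 0], [100, 16, -36, 0, 0, 0, 0], [100, 16, -36, 0, 0, 0, 0], [100, 16, -36, 0, 0, 0, 0]])

```text
time_s: 2.33
tcp_pos: [0.3709, 0.2266, 0.242]
ee_rot: [[0.942, -0.336, 0.001], [-0.336, -0.942, 0.001], [0.0, -0.001, -1.0]]
wrist_force: [0.7, 1.1, 0.7]
gripper_width: 1.001
gripper_force: 0.0
```

Call:
drive_tool(rows=[[100, 16, -36, 0, 0, 0, 0], [100, 16, -36, 0, 0, 0, 0], [100, 16, -36, 0, 0, 0, 0], [100, 16, -36, 0, 0, 0, 0], [100, 16, -36, 0, 0, 0, 0]])

```text
time_s: 2.75
tcp_pos: [0.4511, 0.0465, 0.2421]
ee_rot: [[0.942, -0.337, 0.001], [-0.337, -0.942, 0.001], [0.001, -0.001, -1.0]]
wrist_force: [0.8, 0.6, -0.4]
gripper_width: 0.999
gripper_force: 0.0
```

Call:
drive_tool(rows=[[100, 16, -36, 0, 0, 0, 0], [100, 16, -36, 0, 0, 0, 0], [100, 16, -36, 0, 0, 0, 0], [100, 16, -36, 0, 0, 0, 0], [100, 16, -36, 0, 0, 0, 0]])

```text
time_s: 3.17
tcp_pos: [0.5311, -0.1336, 0.2418]
ee_rot: [[0.941, -0.337, 0.001], [-0.337, -0.941, -0.0], [0.001, -0.0, -1.0]]
wrist_force: [0.6, 1.2, -0.4]
gripper_width: 0.998
gripper_force: 0.0
```

Call:
drive_tool(rows=[[100, 8, -8.5, -32, 0, 0, 0], [100, 8, -8.5, -32, 0, 0, 0], [100, 0, 0, -33, 0, 0, 0], [100, 0, 0, -33, 0, 0, 0], [100, 0, 0, -31, 0, 0, 0]])

```text
time_s: 3.58
tcp_pos: [0.5464, -0.149, 0.0789]
ee_rot: [[0.941, -0.338, -0.0], [-0.338, -0.941, 0.0], [-0.0, -0.0, -1.0]]
wrist_force: [-0.3, 0.9, -0.6]
gripper_width: 1.0
gripper_force: 0.0
```

Call:
drive_tool(rows=[[35, 0, 0, 0, 0, 0, 0], [35, 0, 0, 0, 0, 0, 0], [35, 0, 0, 0, 0, 0, 0], [35, 0, 0, 0, 0, 0, 0], [35, 0, 0, 0, 0, 0, 0]])

```text
time_s: 4.0
tcp_pos: [0.5481, -0.1485, 0.0829]
ee_rot: [[0.942, -0.337, 0.005], [-0.337, -0.942, -0.0], [0.004, -0.001, -1.0]]
wrist_force: [-0.0, -0.5, -0.3]
gripper_width: 0.704
gripper_force: 0.0
```

Call:
drive_tool(rows=[[35, 0, 0, 0, 0, 0, 0], [35, 0, 0, 0, 0, 0, 0], [35, 0, 0, 0, 0, 0, 0]])

```text
time_s: 4.25
tcp_pos: [0.5463, -0.15, 0.0816]
ee_rot: [[0.942, -0.336, -0.001], [-0.336, -0.942, -0.003], [0.0, 0.003, -1.0]]
wrist_force: [-3.2, -17.5, 1.2]
gripper_width: 0.48
gripper_force: 8.7
```

Call:
drive_tool(rows=[[35, 0, -0.5, 0, 0, 0, 0], [35, 0, 0, 0, 0, 0, 0], [35, 0, 0, 0, 0, 0, 0]])

```text
time_s: 4.5
tcp_pos: [0.5458, -0.1512, 0.0816]
ee_rot: [[0.942, -0.337, -0.002], [-0.337, -0.942, -0.003], [-0.001, 0.003, -1.0]]
wrist_force: [-3.2, -8.3, 3.1]
gripper_width: 0.446
gripper_force: 30.0
```

```bash
python3 - <<'E'
from h import *
s=sense(); print(s["joints"],s["moment"])
for n in("top","scene"):
    c=capture(n); im=c["frame"]; u,v=proj(c,[.5468,-.1508,.0895])[0].round().astype(int); print(u,v)
    save("g_%s.png"%n,im[v-40:v+40,u-40:u+40],5)
E
```

```text
[  0.98595733  25.90483361 -19.45164059   0.21774648 -44.73650783
  69.18315122] [-2.37666268  0.73145024  0.03641512]
379 241
257 231
```

Call:
drive_tool(rows=[[35, 0, -0.5, 0, 0, 0, -0.11], [35, 0, 0, 0, 0, 0, -0.11], [35, 0, 0, 0, 0, 0, -0.11], [35, 0, 0, 0, 0, 0, -0.11], [35, 0, 0, 0, 0, 0, -0.11]])

```text
time_s: 5.02
tcp_pos: [0.5465, -0.1504, 0.0816]
ee_rot: [[0.622, -0.783, 0.0], [-0.783, -0.622, -0.001], [0.001, 0.001, -1.0]]
wrist_force: [-1.4, -2.3, 2.8]
gripper_width: 0.452
gripper_force: 30.0
```

Call:
drive_tool(rows=[[35, 0, 0, 0, 0, 0, -0.11], [35, 0, 0, 0, 0, 0, -0.11], [35, 0, 0, 0, 0, 0, -0.11], [35, 0, 0, 0, 0, 0, -0.11], [35, 0, 0, 0, 0, 0, -0.11]])

```text
time_s: 5.43
tcp_pos: [0.5474, -0.15, 0.0816]
ee_rot: [[0.122, -0.993, 0.002], [-0.993, -0.122, -0.001], [0.001, -0.002, -1.0]]
wrist_force: [-0.3, -1.7, 2.6]
gripper_width: 0.454
gripper_force: 30.0
```

Call:
drive_tool(rows=[[35, 0, 0, 0, 0, 0, -0.11], [35, 0, 0, 0, 0, 0, -0.11], [35, 0, 0, 0, 0, 0, -0.11], [35, 0, 0, 0, 0, 0, -0.11], [35, 0, 0, 0, 0, 0, -0.11]])

```text
time_s: 5.85
tcp_pos: [0.5484, -0.1501, 0.0816]
ee_rot: [[-0.415, -0.91, 0.004], [-0.91, 0.415, -0.001], [-0.001, -0.004, -1.0]]
wrist_force: [1.3, -2.7, -0.1]
gripper_width: 0.454
gripper_force: 30.0
```

Call:
drive_tool(rows=[[35, 0, 0, 0, 0, 0, -0.11], [35, 0, 0, 0, 0, 0, -0.11], [35, 0, 0, 0, 0, 0, -0.02], [35, 0, 0, 0, 0, 0, 0], [35, 0, 0, 0, 0, 0, 0]])

```text
time_s: 6.27
tcp_pos: [0.5488, -0.1504, 0.0817]
ee_rot: [[-0.614, -0.789, 0.005], [-0.789, 0.614, -0.001], [-0.002, -0.005, -1.0]]
wrist_force: [4.2, -4.3, 0.8]
gripper_width: 0.454
gripper_force: 30.0
```

Call:
drive_tool(rows=[[100, 0, 0, 0, 0, 0, 0], [100, 0, 0, 0, 0, 0, 0], [100, 0, 0, 0, 0, 0, 0], [100, 0, 0, 0, 0, 0, 0], [100, 0, 0, 0, 0, 0, 0]])

```text
time_s: 6.68
tcp_pos: [0.5462, -0.1494, 0.0804]
ee_rot: [[-0.615, -0.788, -0.001], [-0.788, 0.615, 0.0], [0.0, 0.001, -1.0]]
wrist_force: [0.1, 0.7, 0.1]
gripper_width: 0.747
gripper_force: 0.0
```

Call:
drive_tool(rows=[[100, 0, 0, 0, 0, 0, 0], [100, 0, 0, 33, 0, 0, 0], [100, 0, 0, 33, 0, 0, 0], [100, -20, 0, 33, 0, 0, 0], [100, -30, 0, 30, 0, 0, 0]])

```text
time_s: 7.1
tcp_pos: [0.4986, -0.1496, 0.2106]
ee_rot: [[-0.615, -0.789, 0.002], [-0.789, 0.615, -0.001], [-0.0, -0.002, -1.0]]
wrist_force: [-0.6, -0.1, 0.7]
gripper_width: 0.99
gripper_force: 0.0
```

Call:
drive_tool(rows=[[100, -30, 20, 20, 0, 0, 0], [100, -30, 25, 0, 0, 0, 0], [100, -20, 30, 0, 0, 0, 0], [100, -10, 30, 0, 0, 0, 0]])

```text
time_s: 7.43
tcp_pos: [0.4042, -0.0443, 0.2294]
ee_rot: [[-0.617, -0.787, 0.0], [-0.787, 0.617, 0.001], [-0.001, 0.0, -1.0]]
wrist_force: [0.2, 0.2, -1.0]
gripper_width: 1.001
gripper_force: 0.0
```

```bash
python3 - <<'E'
from h import *
s=sense(); print(s["joints"],s["tcp_pos"])
t=[]
for n,X in(("top",[.5468,-.1508,.0895]),("scene",[.5468,-.1508,.0895]),("scene",[.71,.235,.13])):
    c=capture(n); im=c["frame"]; u,v=proj(c,X)[0].round().astype(int); print(n,u,v)
    t.append(cv2.resize(im[v-20:v+20,u-20:u+20],(260,260),interpolation=cv2.INTER_CUBIC))
save("after.png",np.hstack(t))
E
```

```text
[ 1.68500298e+01  7.29056465e-01 -2.88875213e+01 -5.21446404e-02
 -6.03454814e+01 -5.49288179e+01] [ 0.40419697 -0.04431141  0.2294152 ]
top 379 241
scene 257 231
scene 412 321
```

View pics/after.png

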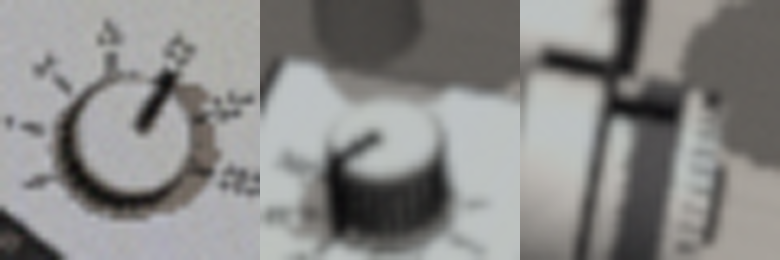

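Call:
drive_tool(rows=[[50, 4, 20, 0, 0, 0, 0.1245], [50, 4, 20, 0, 0, 0, 0.1245], [50, 4, 20, 0, 0, 0, 0.1245], [50, 4, 20, -10, 0, 0, 0.1245], [50, 4, 18, -20, 0, 0, 0.1245]])

```text
time_s: 8.0
tcp_pos: [0.4296, 0.0545, 0.2006]
ee_rot: [[-0.035, -0.999, 0.006], [-0.999, 0.035, 0.002], [-0.002, -0.005, -1.0]]
wrist_force: [0.6, 0.1, -0.4]
gripper_width: 0.708
gripper_force: 0.0
```

Call:
drive_tool(rows=[[50, 0, 0, -20, 0, 0, 0.1245], [50, 0, 0, -20, 0, 0, 0], [50, 0, 0, 0, 0, 0, 0], [50, 0, 0, 0, 0, 0, 0]])

```text
time_s: 8.33
tcp_pos: [0.4272, 0.0527, 0.1584]
ee_rot: [[0.083, -0.997, -0.002], [-0.997, -0.083, -0.002], [0.002, 0.003, -1.0]]
wrist_force: [0.1, 0.3, -0.4]
gripper_width: 0.508
gripper_force: 0.0
```

```bash
python3 - <<'E'
from h import *
yaw=np.radians(4.74); o=np.array([.5775,.0184,0]); hz=np.array([.145,0,.095])
for n in("scene","top"):
  c=capture(n)
  for q in(0.,.45,.5,.55,.6,.65,.7):
    a=np.radians(35)-q
    f=lambda r,y: proj(c,(rz(yaw)@(o+hz+[-r*np.sin(a),y,r*np.cos(a)])))[0].round(1)
    print(n,q,f(.04,.150),f(.04,.166),"hub",f(.036,.132))
c=capture("scene");u,v=405,314
im=c["frame"][v-20:v+20,u-20:u+20]
c2=capture("top");u,v=201,164
save("idx.png",np.hstack([im,c2["frame"][v-20:v+20,u-20:u+20]]),10)
print(sense()["tcp_pos"])
E
```

```text
scene 0.0 [409.9 309.6] [418.2 311.2] hub [400.3 309.9]
scene 0.45 [409.  314.2] [417.4 315.8] hub [399.4 314. ]
scene 0.5 [408.9 314.9] [417.3 316.5] hub [399.2 314.6]
scene 0.55 [408.7 315.7] [417.1 317.3] hub [399.1 315.3]
scene 0.6 [408.6 316.5] [417.  318.1] hub [399. 316.]
scene 0.65 [408.4 317.3] [416.8 318.9] hub [398.8 316.8]
scene 0.7 [408.3 318.2] [416.7 319.8] hub [398.6 317.6]
top 0.0 [198.1 168.5] [190.2 168.9] hub [207.3 167.4]
top 0.45 [197.2 159.7] [189.2 160.1] hub [206.5 159.6]
top 0.5 [197.1 158.7] [189.2 159.1] hub [206.4 158.7]
top 0.55 [197.1 157.8] [189.1 158.1] hub [206.4 157.8]
top 0.6 [197.  156.8] [189.1 157.2] hub [206.4 156.9]
top 0.65 [197.  155.9] [189.  156.2] hub [206.3 156.1]
top 0.7 [197.  154.9] [189.  155.3] hub [206.3 155.3]
[0.42816271 0.05342392 0.16027541]
```

View pics/idx.png

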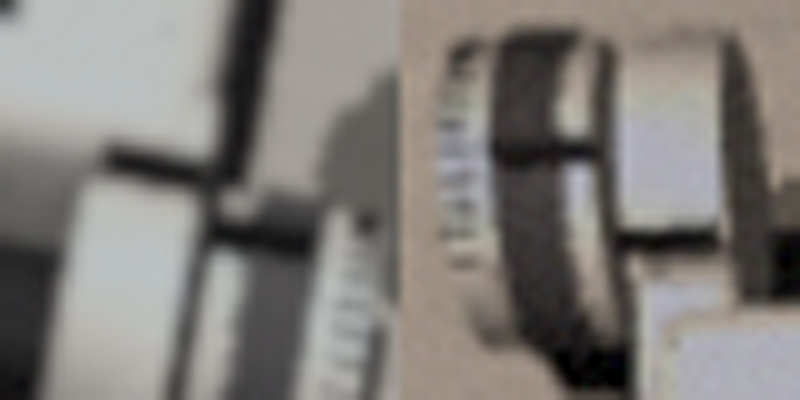

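Call:
drive_tool(rows=[[50, -3, 0, -22, 0, 0, 0], [50, 0, 0, -22, 0, 0, 0], [50, 0, 0, -20, 0, 0, 0], [50, 0, 0, 0, 0, 0, 0]])

```text
time_s: 8.87
tcp_pos: [0.4224, 0.0524, 0.093]
ee_rot: [[0.083, -0.997, -0.005], [-0.997, -0.083, -0.002], [0.002, 0.005, -1.0]]
wrist_force: [-0.5, -0.4, 0.7]
gripper_width: 0.5
gripper_force: 0.0
```

Call:
drive_tool(rows=[[5, 0, 0, 0, 0, 0, 0], [5, 0, 0, 0, 0, 0, 0], [5, 0, 0, 0, 0, 0, 0], [5, 0, 0, 0, 0, 0, 0], [5, 0, 0, 0, 0, 0, 0]])

```text
time_s: 9.28
tcp_pos: [0.4248, 0.0537, 0.0959]
ee_rot: [[0.084, -0.996, 0.002], [-0.996, -0.084, 0.001], [-0.001, -0.002, -1.0]]
wrist_force: [-0.4, 0.5, 0.7]
gripper_width: 0.208
gripper_force: 1.3
```

Call:
drive_tool(rows=[[5, 0, 0, 0, 0, 0, 0], [5, 0, 0, 0, 0, 0, 0], [5, 0, 0, 0, 0, 0, 0]])

```text
time_s: 9.53
tcp_pos: [0.4249, 0.0537, 0.0959]
ee_rot: [[0.084, -0.996, 0.002], [-0.996, -0.084, 0.001], [-0.0, -0.002, -1.0]]
wrist_force: [-1.1, -0.2, 6.2]
gripper_width: 0.2
gripper_force: 30.0
```

Call:
drive_tool(rows=[[5, 0.5, 0, 16.8, 0, 0, 0], [5, 1.4, 0.1, 16.8, 0, 0, 0], [5, 2.4, 0.2, 16.6, 0, 0, 0], [5, 3.3, 0.3, 16.5, 0, 0, 0], [5, 4.3, 0.3, 16.2, 0, 0, 0]])

```text
time_s: 9.95
tcp_pos: [0.4358, 0.0546, 0.1779]
ee_rot: [[0.083, -0.997, -0.001], [-0.997, -0.083, 0.001], [-0.001, 0.001, -1.0]]
wrist_force: [2.8, 1.5, -5.8]
gripper_width: 0.196
gripper_force: 30.0
```

Call:
drive_tool(rows=[[5, 5.2, 0.4, 16.0, 0, 0, 0], [5, 6.0, 0.5, 15.7, 0, 0, 0], [5, 7.1, 0.6, 15.3, 0, 0, 0], [5, 7.9, 0.7, 14.9, 0, 0, 0], [5, 4.3, 0.3, 7.2, 0, 0, 0]])

```text
time_s: 10.37
tcp_pos: [0.4637, 0.0569, 0.2465]
ee_rot: [[0.083, -0.997, -0.009], [-0.997, -0.083, 0.0], [-0.001, 0.008, -1.0]]
wrist_force: [-8.0, 3.7, -0.6]
gripper_width: 0.195
gripper_force: 30.0
```

Call:
drive_tool(rows=[[5, 4.3, 0.3, 7.2, 0, 0, 0], [5, 0, 0, 0, 0, 0, 0], [5, 0, 0, 0, 0, 0, 0], [5, 0, 0, 0, 0, 0, 0]])

```text
time_s: 10.7
tcp_pos: [0.4668, 0.0571, 0.2521]
ee_rot: [[0.083, -0.997, -0.011], [-0.997, -0.083, -0.0], [-0.001, 0.011, -1.0]]
wrist_force: [-7.8, 4.8, 0.2]
gripper_width: 0.195
gripper_force: 30.0
```

```bash
python3 - <<'E'
from h import *
c=capture("scene");u,v=405,314
c2=capture("top");a,b=201,160
save("idx2.png",np.hstack([c["frame"][v-20:v+20,u-20:u+20],c2["frame"][b-20:b+20,a-20:a+20]]),10)
s=sense();print(s["tcp_pos"],s["wrist_force"],s["gripper_force"])
E
```

```text
[0.46674314 0.0571245  0.25199894] [-7.72177375  3.32475831  0.68496875] 29.99250590801239
```

View pics/idx2.png

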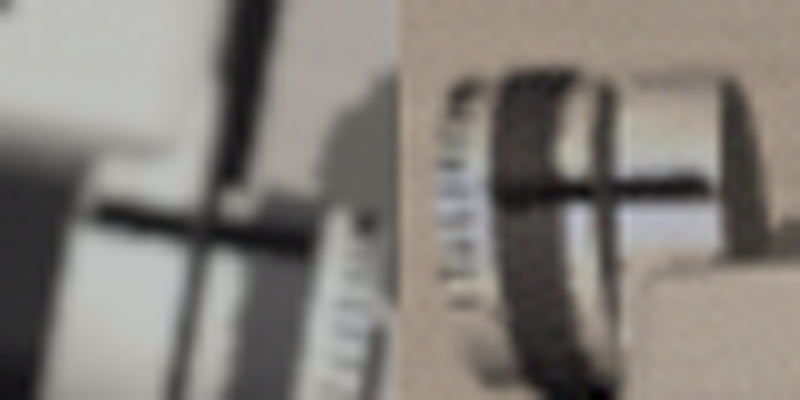

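The hub rib (px 206,159) and ring rib (px 194,159) are in line in both views, and the lid is gripped and still. I'm handing the job in.

Call:
drive_tool(rows=[[5, 0, 0, 0, 0, 0, 0], [5, 0, 0, 0, 0, 0, 0], [5, 0, 0, 0, 0, 0, 0], [5, 0, 0, 0, 0, 0, 0], [5, 0, 0, 0, 0, 0, 0]])

```text
time_s: 11.22
tcp_pos: [0.4667, 0.0571, 0.252]
ee_rot: [[0.083, -0.997, -0.011], [-0.997, -0.083, -0.0], [-0.001, 0.011, -1.0]]
wrist_force: [-8.0, 3.4, 0.6]
gripper_width: 0.194
gripper_force: 30.0
```

```bash
python3 -c "
from station import *
s=sense();print(s['tcp_pos'],s['gripper_force']);print(finish_job())"
```

```text
[0.46672982 0.05711006 0.2519899 ] 29.992660582065582
the job is handed in; nothing more can be done
None
```

The job is handed in (no verdict was returned): the thermostat sleeve is at 4 and let go, and the gripper is holding the lid steady at about 0.56 rad, with its hub rib in line with the index-ring rib in both camera views.

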